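# Assemble the green desk clock and cover it

## Task

Assemble the green clock in its case, working upwards: seat the movement in the green case with its shaft up, lay the green dial flat over the shaft, then put the brass collar over the shaft onto the dial, and last stand the clear dust cover over the finished clock, its rim flat on the bench. The red clock is another job: leave the red dial where it is, and do not disturb the loupe and the screwdriver.

Things in the scene. Friction and masses are not known exactly. Their poses are not given: they have to be found in the camera images.
- case_green: Fixed open square clock case, green, lying on its back with the opening up: outside 68 x 68 mm, 13 mm high, walls 5 mm. The pocket is 58 x 58 mm and 8 mm deep, its floor 5 mm above the bench. Origin: centre of the underside; z up, x and y along its sides.
- case_red: The same case in red, also fixed; not used.
- movement: Loose clock movement, shaft up: black square block 50 x 50 mm, 24 mm high, about 160 g. Brass shaft in the middle of its top, 8 mm thick, up to 48 mm above the underside, the last 6 mm tapering to 4 mm. It has 4 mm of play all round in the pocket; any side may face any way. Origin: centre of the underside, on the shaft axis; z up, x and y along its sides.
- dial_green: Loose round green dial with white hour marks on top: disc 60 mm in diameter, 6 mm thick, with a central hole of 16 mm, 45 g. Lies flat, marks up. Origin: centre of the underside; z up.
- dial_red: The same dial in red, loose; not used, to be left where it is.
- collar: Loose round brass collar (knurled ring): 32 mm outside, hole 14 mm, 14 mm high, 50 g, standing flat with its hole upright. Origin: centre of the underside; z up.
- dust_cover: Loose clear plastic round dust cover, an upside-down cup standing on its open rim: 120 mm outside, 114 mm inside, flat top at 64 mm, clear height inside 60 mm, about 200 g. On the middle of the top a black knob, 22 mm in diameter, from 70 to 90 mm above the rim, on a 14 mm neck. Origin: centre of the rim's plane (the underside); z up.
- loupe: Bystander: black eye loupe, 38 mm wide at the foot, 26 mm high. Origin: centre of the underside.
- screwdriver: Bystander: screwdriver 150 mm long lying along its x axis, handle to -x. Origin: middle of its length, on the bench.
Not all that is in view belongs to the job. What is shaped like the movement but brown is not meant.

How it is judged:
On the way, in this order (a step that is already met when the one before it is completed fails the run):
1. the movement is seated in the green case (horizontal distance between movement and case_green below 0.008 m and z of movement in the frame of case_green between 0.002 and 0.008 m and angle between movement's own z axis and vertical below 0.06 rad), for 0.2 s.
2. the green dial lies on the movement, over its shaft (all of step 1 and horizontal distance between dial_green and movement below 0.008 m and z of dial_green in the frame of movement between 0.021 and 0.027 m and angle between dial_green's own z axis and vertical below 0.08 rad), for 0.2 s.
3. the brass collar is on the shaft, down on the dial (all of step 2 and horizontal distance between collar and movement below 0.008 m and z of collar in the frame of movement between 0.027 and 0.033 m and angle between collar's own z axis and vertical below 0.08 rad), for 0.2 s.
4. the dust cover stands over the finished clock (all of step 3 and horizontal distance between dust_cover and case_green below 0.014 m and height (world z) of dust_cover below 0.004 m and angle between dust_cover's own z axis and vertical below 0.05 rad), for 0.2 s.
At the end, for the whole second after the job is handed in: Movement seated in the green case, dial flat on it and collar down on the dial, both over the shaft: each level, within 8 mm sideways and 3 mm of its seated height. Dust cover level on the bench round the case, centred within 14 mm. All released and at rest (all of step 4 and linear speed of each of movement, dial_green, collar, dust_cover below 0.02 m/s); the robot touches nothing.
It fails at once if dial red shifted by more than 30 mm (distance of dial_red from where it was at the start of the episode above 0.03 m).
It fails at once if loupe shifted by more than 30 mm (distance of loupe from where it was at the start of the episode above 0.03 m).
It fails at once if screwdriver shifted by more than 30 mm (distance of screwdriver from where it was at the start of the episode above 0.03 m).
It also fails if it takes over 109 s, if anything falls off the work surface, if the arm or the gripper's body presses on something with over 40 N, if the wrist force passes 120 N, or if a joint passes its speed limit or range.

## Robot

A 6-joint arm with a two-finger parallel gripper is mounted at the origin on the work surface. World frame = base frame: x ahead of the robot, y to its left, z up, the work surface at z = 0. Lengths are in m, angles in rad, forces in N, time in s.
With the tool pointing down it reaches from about 0.25 to 0.8 m from the base axis. Payload 8.5 kg.
Tool frame: the origin (TCP) lies midway between the tips of the shut fingers; the grasp point (between the pads) lies 19 mm behind it; z points along the fingers, x is the direction in which the jaws open and shut, and the axes are right-handed (so a half turn about z gives the same grasp; the last joint's range is limited). The gripper opens to 85 mm and grips with 20 to 120 N. Pads are 22 mm wide; open, the fingers measure 114 mm over their backs; the gripper's body (76 mm by 85 mm) begins 54 mm behind the grasp point. The pads swing forward as they close: fully open they stand 13 mm farther back than shut.
Start: joints at [1.255, 0.238, -0.013, 1.319, 0, 1.571], TCP at [0.163, 0.499, 0.197] pointing down, gripper open.
Joint ranges: [-2.66, 2.66], [-1.03, 1.9], [-1.14, 1.46], [-1.82, 2.27], [-1.45, 1.34], [-3.14, 3.14]. Speed limits (rad/s): [2.22, 2.22, 2.79, 3.14, 3.14, 3.14].

## Interface

Orientations are given as a unit quaternion [w, x, y, z].
In Python, from workcell import monitor, vision, close_job gives the robot as it stands.
- The arm moves only by the tool play_rows, never from a script. Its argument "increments" is a list of rows, each a list of 5 numbers: the shift along the world's x, y, z in m, then the turn about the world's z in rad, then the closure, from 0 (fully open) to 1 (shut). A call has 1 to 10 rows; each row is the pose to reach, as a shift and turn from the pose commanded when the call began; what a row does not reach only later rows make up. A row lasts 1/8 s, in which the tool goes at most 62.5 mm and 10.7 degrees, less where a joint would pass 70% of its speed; a pose out of reach is approached as far as the arm can. A call with a gripper value outside its range is refused whole. The fingers move at their own pace and stop on an object; the grip force is fixed at half the most. Time passes only in rows, so rows that repeat a pose let the fingers close. It gives the time, the measured TCP pose, the force and the opening at its end, in the units of the state.
- monitor.observe(): the state, without advancing time (a new reading comes with each control period).
- vision.capture(name): name is "side" or "top" or "wrist"; returns the picture (480x640x3 uint8, red, green, blue); there is no depth.
- vision.camera_params(name): a dict with "K" (3x3 intrinsics, pixels), "cam_to_world" (4x4, takes a point from camera to world coordinates). Camera axes: x right, y up, looking along -z (the intrinsics and any distortion apply to the point x, -y, -z); pixel columns grow to the right and rows downward; lengths in m; the calibration is good to about 2 mm. A picture is of the moment at which its call begins: read the wrist's pose just before it. camera_params takes no time and is no camera call; for the wrist camera it gives the pose at the moment of the call.
- close_job(): hands the job in, once; it reports no verdict.
The state is a dict: "time_s": time; "joint_pos": joint angles; "qd": joint speeds; "joint_efforts": joint torques, N m; "tcp_pos": TCP position; "eef_rot": TCP orientation; "force": force on the tool from outside, world axes, zero at the start; "wrist_torque": the same for the moment, N m; "gripper_width": finger opening in m.
Only numpy, scipy, OpenCV 4.12 (cv2) and the standard library are available. Lean on these libraries where they do the work, as an engineer would, in place of code of your own. Each camera call takes 0.05 s, during which the arm holds its last target. There are 200 camera calls.

## Working session

There is one attempt and no reset: what is moved stays moved. The work goes in short steps, Python scripts to look and compute and a tool call to move; the robot and the scene stay as the last step left them, time stands still between calls to the robot, and variables do not carry over. Pictures are saved under pics/ and viewed, about 12 in all and at most 16, crops included, and the job is handed in when it is done.

Besides the shell and the picture viewer there is one more tool, called after "Call:" by a JSON object that holds its "fn" and its "kwargs", one argument or row to a line. play_rows: Moves the arm, as the interface text tells. Its arguments: {"type":"object","properties":{"increments":{"type":"array","items":{"type":"array","items":{"type":"number"}}}},"required":["increments"]}

```bash
mkdir -p pics; cat > h.py <<'E'
import numpy as np, cv2
from workcell import monitor, vision, close_job
def cap(n,f,crop=None,s=1):
    p=vision.camera_params(n); im=vision.capture(n)
    cv2.imwrite(f'pics/{f}_raw.png',im[:,:,::-1]); np.savez(f'pics/{f}.npz',K=p['K'],T=p['cam_to_world'])
    save(f,crop,s)
def save(f,crop=None,s=1,out=None):
    im=cv2.imread(f'pics/{f}_raw.png')
    if crop: x0,y0,x1,y1=crop; im=im[y0:y1,x0:x1]
    cv2.imwrite(f'pics/{out or f}.png',cv2.resize(im,None,fx=s,fy=s,interpolation=cv2.INTER_CUBIC))
def w(f,u,v,z):
    d=np.load(f'pics/{f}.npz'); K,T=d['K'],d['T']
    x=np.linalg.solve(K,[u,v,1]); r=T[:3,:3]@[x[0],-x[1],-x[2]]; o=T[:3,3]
    return np.round(o+r*(z-o[2])/r[2],4)
def px(f,P):
    d=np.load(f'pics/{f}.npz'); K,T=d['K'],d['T']
    c=T[:3,:3].T@(np.array(P)-T[:3,3]); q=K@[c[0],-c[1],-c[2]]; return np.round(q[:2]/q[2],1)
E
python3 - <<'E'
from h import *
p=vision.camera_params('top'); print(p.keys(),p)
cap('top','t0'); cap('side','s0'); s=monitor.observe(); print(s)
E
```

```text
dict_keys(['K', 'cam_to_world']) {'K': array([[604.69684398,   0.        , 321.88466124],
       [  0.        , 604.69684398, 229.15371151],
       [  0.        ,   0.        ,   1.        ]]), 'cam_to_world': array([[ 0.00166522,  0.99247237, -0.12245741,  0.33639921],
       [-0.99996679,  0.00262952,  0.00771338,  0.02629166],
       [ 0.00797732,  0.1224405 ,  0.9924438 ,  1.4941666 ],
       [ 0.        ,  0.        ,  0.        ,  1.        ]])}
{'time_s': 0.1, 'joint_pos': array([ 1.25495096e+00,  2.38712785e-01, -1.41505462e-02,  1.31919978e+00,
       -7.43362089e-06,  1.57079344e+00]), 'qd': array([ 0.00136724,  0.00015115,  0.00122275, -0.00059723, -0.00120581,
        0.00018896]), 'joint_efforts': array([ 9.21271021e-04, -5.39718747e+01,  3.46999347e+01,  1.33727791e-02,
        4.58793664e-06,  1.82705537e-05]), 'tcp_pos': array([0.16295145, 0.49864246, 0.19675369]), 'eef_rot': array([ 3.74874098e-04,  8.09511226e-01,  5.87104057e-01, -5.10556538e-04]), 'force': array([-0.12110309, -1.27720374,  1.24028874]), 'wrist_torque': array([0.00452211, 0.00932193, 0.00239552]), 'gripper_width': 0.08558246769419732}
```

View pics/t0.png

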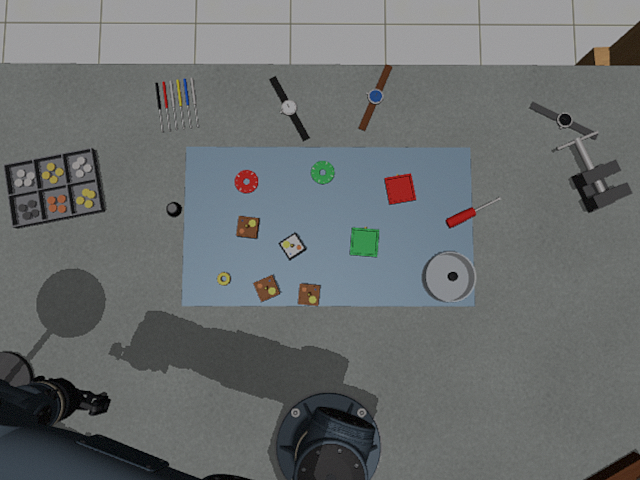

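View pics/s0.png

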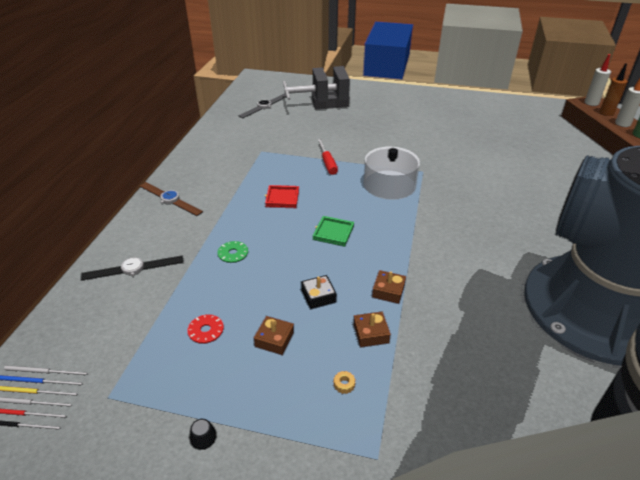

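The top view shows the robot base at the bottom, so up in the image is +x and left is +y.
- **Movement candidates:** (292,246), a black-sided block with a pale top, and brown ones at (248,227), (267,288) and (309,294). (292,246) fits because the others are brown.
- **Other parts:** green dial (322,173), green case (365,242), collar (224,279), cover (450,277).

I'll confirm in an enlarged crop.

```bash
python3 - <<'E'
from h import *
save('t0',(210,150,410,300),4,'t0c')
E
```

```text
(no output)
```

View pics/t0c.png

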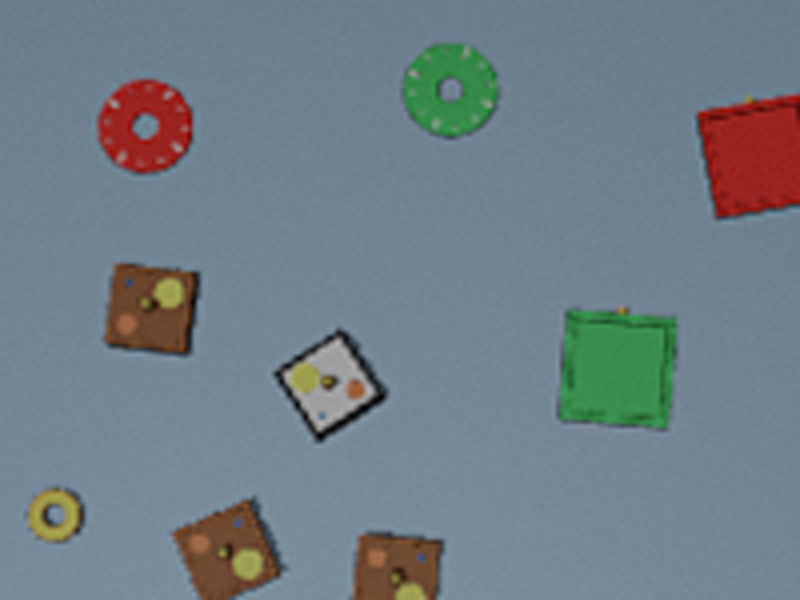

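```bash
python3 - <<'E'
from h import *
c=lambda a,z:w('t0',210+a[0]/4,150+a[1]/4,z)
M=np.array([c(a,.024) for a in [(277,373),(341,332),(383,392),(320,440)]]);print('mov',M,M.mean(0),[np.linalg.norm(M[i]-M[i-1]) for i in range(4)])
G=np.array([c(a,.013) for a in [(570,310),(677,320),(667,428),(560,420)]]);print('case',G,G.mean(0),[np.linalg.norm(G[i]-G[i-1]) for i in range(4)])
for X in (M,G):
  for i in range(4):
    d=X[i]-X[i-1]; print(round(np.arctan2(d[1],d[0])%(np.pi/2),3),end=' ')
print('\nshaft',c((327,381),.048))
print('dial',c((451,90),.006),'col',c((56,515),.014),'red',c((146,126),.006))
print('cover knob',w('t0',452.5,276,.09),'loupe',w('t0',174,209,.026),'sd',w('t0',447,225,.02),w('t0',500,198,.02))
for u,v in [(248,227),(267,288),(309,294)]: print(w('t0',u,v,.024))
E
```

```text
mov [[0.4829 0.1189 0.024 ]
 [0.5081 0.08   0.024 ]
 [0.4714 0.0542 0.024 ]
 [0.442  0.0923 0.024 ]] [0.4761  0.08635 0.024  ] [np.float64(0.04878903565351543), np.float64(0.04634921790062914), np.float64(0.04486123047799738), np.float64(0.04812452597169138)]
case [[ 0.5235 -0.0608  0.013 ]
 [ 0.5174 -0.1269  0.013 ]
 [ 0.4506 -0.1201  0.013 ]
 [ 0.4554 -0.0544  0.013 ]] [ 0.486725 -0.09055   0.013   ] [np.float64(0.06840007309937608), np.float64(0.06638087073848914), np.float64(0.0671452157640438), np.float64(0.06587510910806904)]
0.577 0.575 0.613 0.657 1.477 1.479 1.469 1.498 
shaft [0.4757 0.0873 0.048 ]
dial [0.6632 0.0128 0.006 ] col [0.3965 0.2533 0.014 ] red [0.6396 0.2035 0.006 ]
cover knob [ 0.4009 -0.2881  0.09  ] loupe [0.5664 0.3775 0.026 ] sd [ 0.5294 -0.2933  0.02  ] [ 0.5973 -0.4264  0.02  ]
[0.5226 0.1958 0.024 ]
[0.374  0.1474 0.024 ]
[0.3598 0.0458 0.024 ]
```

The crop confirms it: the movement at crop (330,384) has black sides and a white plate, and its measured sides of 45–49 mm agree with the 50 mm given. Now I'll go above it for a closer look.

Call:
{"fn": "play_rows", "kwargs": {
  "increments": [
    [0.314,-0.412,0.0,-0.655,0],
    [0.314,-0.412,0.0,-0.655,0],
    [0.314,-0.412,0.0,-0.655,0],
    [0.314,-0.412,0.0,-0.655,0],
    [0.314,-0.412,0.0,-0.655,0],
    [0.314,-0.412,0.0,-0.655,0],
    [0.314,-0.412,0.0,-0.655,0],
    [0.314,-0.412,0.0,-0.655,0],
    [0.314,-0.412,0.0,-0.655,0],
    [0.314,-0.412,0.0,-0.655,0]
  ]
}}

```text
time_s: 1.35
tcp_pos: [0.4772, 0.0862, 0.1968]
eef_rot: [-0.0, 0.956, 0.294, -0.001]
force: [-1.0, 0.1, 0.5]
gripper_width: 0.0856
```

```bash
python3 - <<'E'
from h import *
cap('wrist','w1'); print(px('w1',[.477,.087,.048]),monitor.observe()['tcp_pos'],np.load('pics/w1.npz')['T'])
E
```

```text
[323.5 214.4] [0.47656603 0.08708133 0.19692116] [[ 0.82708575 -0.53171242 -0.18223902  0.42874934]
 [ 0.5620739   0.78156831  0.27059916  0.15517268]
 [-0.00144869 -0.32624051  0.94528569  0.37367679]
 [ 0.          0.          0.          1.        ]]
```

View pics/w1.png

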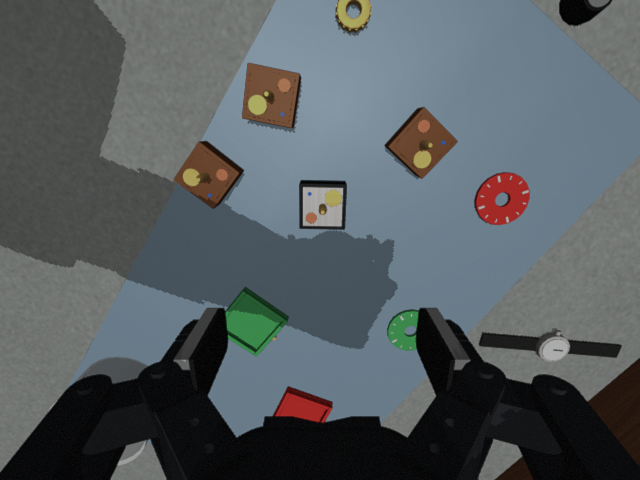

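The wrist view shows the movement at (323,206), square with the image, its shaft tip at (322,208). The green case is at (255,320), the collar at (353,12).

```bash
python3 - <<'E'
from h import *
save('w1',(285,165,365,245),8,'w1c')
E
```

```text
(no output)
```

View pics/w1c.png

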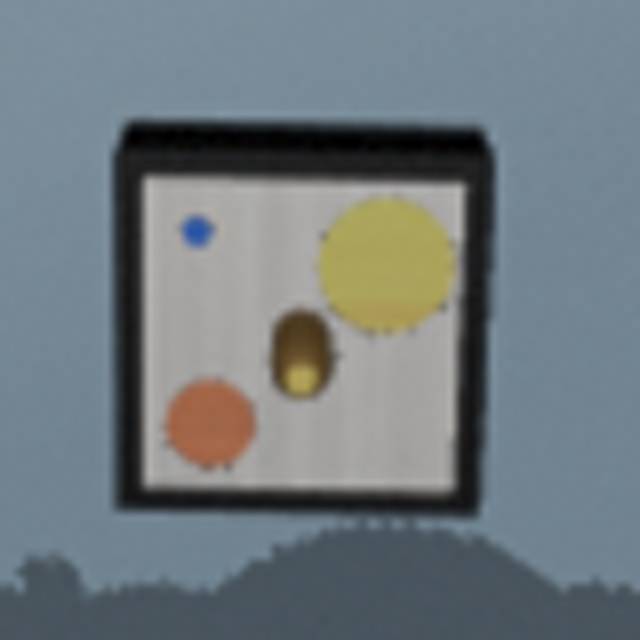

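```bash
python3 - <<'E'
from h import *
c=lambda a,z:w('w1',285+a[0]/8,165+a[1]/8,z)
for L in ([(117,153),(492,155),(478,513),(117,508)],[(143,177),(468,182),(457,492),(140,488)]):
  M=np.array([c(a,.024) for a in L]);print(M.mean(0),[np.linalg.norm(M[i]-M[i-1]) for i in range(4)])
  for i in range(4):
    d=M[i]-M[i-1]; print(round(np.arctan2(d[1],d[0])%(np.pi/2),3),end=' ')
print('shaft',c((302,382),.048))
s=monitor.observe();q=s['eef_rot'];print(s['tcp_pos'],2*np.arctan2(q[2],q[1]))
E
```

```text
[0.475175 0.0881   0.024   ] [np.float64(0.048512369556639866), np.float64(0.04906373406091307), np.float64(0.04895324299778309), np.float64(0.04936881606844548)]
0.575 0.593 0.582 0.584 [0.47545 0.088   0.024  ] [np.float64(0.0424976469936866), np.float64(0.04260187789288168), np.float64(0.04237983010820122), np.float64(0.04315599610714602)]
0.569 0.581 0.582 0.584 shaft [0.4754 0.0879 0.048 ]
[0.47656603 0.08708133 0.19692116] 0.5991290825661818
```

Call:
{"fn": "play_rows", "kwargs": {
  "increments": [
    [-0.0015,0.001,-0.06,-0.017,0],
    [-0.0015,0.001,-0.12,-0.017,0],
    [-0.0015,0.001,-0.165,-0.017,0],
    [-0.0015,0.001,-0.187,-0.017,0],
    [-0.0015,0.001,-0.187,-0.017,0.2],
    [-0.0015,0.001,-0.187,-0.017,0.9],
    [-0.0015,0.001,-0.187,-0.017,0.9],
    [-0.0015,0.001,-0.187,-0.017,0.9],
    [-0.0015,0.001,-0.187,-0.017,0.9],
    [-0.0015,0.001,-0.187,-0.017,0.9]
  ]
}}

```text
time_s: 2.65
tcp_pos: [0.4756, 0.0879, 0.0104]
eef_rot: [0.0, 0.958, 0.287, 0.0]
force: [-0.1, 0.5, -0.4]
gripper_width: 0.0086
```

The width of 8.6 mm is not the 50 mm block, so something went wrong. I'll look before doing anything else.

```bash
python3 - <<'E'
from h import *
cap('wrist','w2'); cap('side','s2'); save('w2',(160,100,480,480),1.5)
save('s2',(240,220,440,370),3)
a=cv2.imread('pics/w2.png');b=cv2.imread('pics/s2.png')
b=cv2.resize(b,(480*4//3,480)); b=cv2.copyMakeBorder(b,0,max(0,a.shape[0]-480),0,0,cv2.BORDER_CONSTANT)
m=np.hstack([a,b]);print(m.shape); s=min(800/m.shape[1],600/m.shape[0]); cv2.imwrite('pics/m2.png',cv2.resize(m,None,fx=s,fy=s,interpolation=cv2.INTER_AREA))
E
```

```text
(570, 1120, 3)
```

View pics/m2.png

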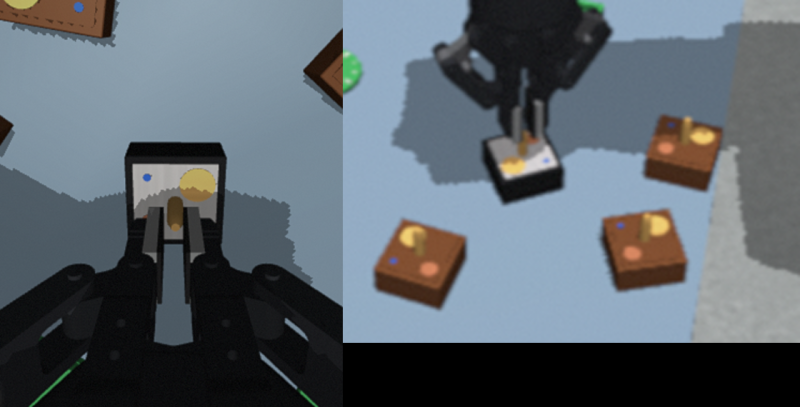

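The jaws have closed on the shaft (8.6 mm opening) just above the top of the block, not on the block. Side view: the block stays level on the bench. The shaft grip keeps the fingers clear of the case walls, so I'll lift a little and check it.

Call:
{"fn": "play_rows", "kwargs": {
  "increments": [
    [0,0,0.01,0,0.9],
    [0,0,0.02,0,0.9],
    [0,0,0.03,0,0.9],
    [0,0,0.04,0,0.9],
    [0,0,0.04,0,0.9]
  ]
}}

```text
time_s: 3.38
tcp_pos: [0.4763, 0.0881, 0.0513]
eef_rot: [0.0, 0.958, 0.287, 0.001]
force: [0.8, 1.0, -0.4]
gripper_width: 0.0088
```

```bash
python3 - <<'E'
from h import *
cap('wrist','w3'); cap('side','s3'); save('w3',(160,100,480,480),1.5)
save('s3',(240,190,440,340),3)
a=cv2.imread('pics/w3.png');b=cv2.imread('pics/s3.png')
b=cv2.resize(b,(480*4//3,480)); b=cv2.copyMakeBorder(b,0,max(0,a.shape[0]-480),0,0,cv2.BORDER_CONSTANT)
m=np.hstack([a,b]); s=min(800/m.shape[1],600/m.shape[0]); cv2.imwrite('pics/m3.png',cv2.resize(m,None,fx=s,fy=s,interpolation=cv2.INTER_AREA))
E
```

```text
(no output)
```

View pics/m3.png

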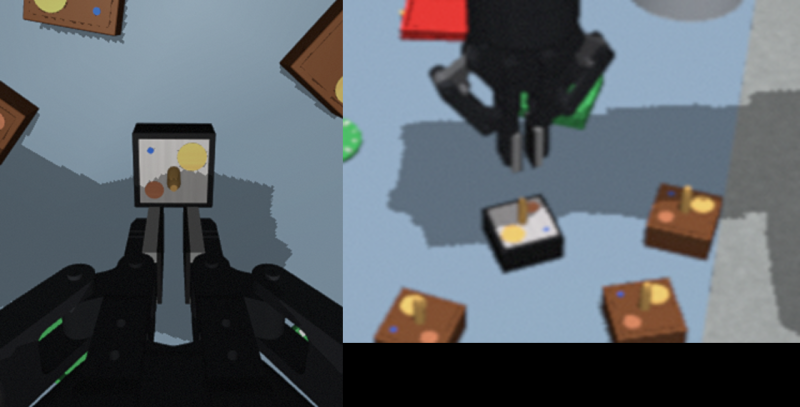

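The shaft slipped out: 0.0088 m is just what the 0.9 closure gives, and the block is still on the bench, level and not moved. The fingertips must sit higher than I assumed, so I'll check them against the calibration.

```bash
python3 - <<'E'
from h import *
for z in (.03,.04,.05,.06,.07,.08): print(z,px('s3',[.4758,.0879,z]),px('w3',[.4758,.0879,z]))
print('shaft tip s3 seen at',240+(522-343)/2.286,190+198/2.286,'pred',px('s3',[.4754,.0879,.048]))
save('s3',(290,230,350,310),7)
E
```

```text
0.03 [317.7 283.8] [323.  264.7]
0.04 [317.7 279.7] [323.1 271. ]
0.05 [317.7 275.5] [323.2 278. ]
0.06 [317.7 271.2] [323.3 285.8]
0.07 [317.7 266.9] [323.5 294.3]
0.08 [317.7 262.5] [323.6 303.8]
shaft tip s3 seen at 318.30271216097987 276.61417322834643 pred [317.9 276.4]
```

View pics/s3.png

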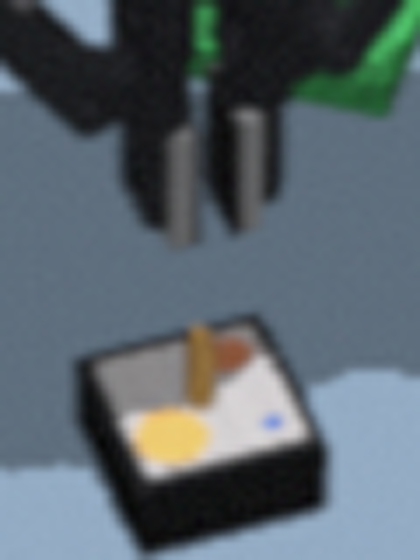

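```bash
python3 - <<'E'
from h import *
from scipy.optimize import least_squares as L
f=lambda P:np.r_[px('s3',P)-[320.2,264.3],px('w3',P)-[322.5,293]]
r=L(lambda P:f(P),[.476,.088,.06],diff_step=1e-2);print(r.x,r.fun)
s=monitor.observe();print(s['tcp_pos'],s['joint_pos'],s['gripper_width'])
E
```

```text
[0.47094698 0.09415779 0.08335138] [-0.5 -0.3 -0.1 -0.1]
[0.47552451 0.08800225 0.05030404] [ 1.83031285e-01  2.67485164e-01 -3.74572587e-01  9.28663944e-01
 -5.40276876e-05  1.17080345e+00] 0.008995111080944366
```

The pictures put the fingertips about 25 mm above the reported TCP, which disagrees with the tool description. A careful touch on free bench with shut fingers will settle it.

Call:
{"fn": "play_rows", "kwargs": {
  "increments": [
    [-0.03,-0.085,0,0,1],
    [-0.03,-0.085,0,0,1],
    [-0.03,-0.085,-0.02,0,1],
    [-0.03,-0.085,-0.04,0,1],
    [-0.03,-0.085,-0.04,0,1],
    [-0.03,-0.085,-0.044,0,1],
    [-0.03,-0.085,-0.044,0,1]
  ]
}}

```text
time_s: 4.35
tcp_pos: [0.4458, 0.0031, 0.0065]
eef_rot: [0.0, 0.958, 0.287, 0.0]
force: [0.4, -0.2, 0.6]
gripper_width: 0.0003
```

```bash
python3 - <<'E'
from h import *
cap('side','s4'); 
p=monitor.observe()['tcp_pos'];print(p,px('s4',p),px('s4',p+[0,0,.025]))
save('s4',(280,160,380,270),5)
E
```

```text
[0.44584389 0.00310327 0.00665348] [343.9 263.9] [344.4 253.9]
```

View pics/s4.png

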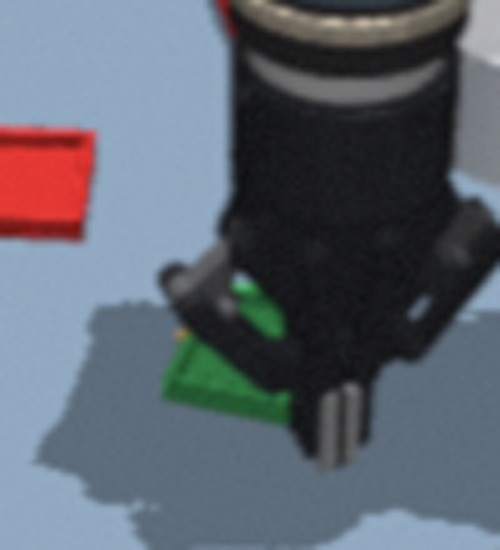

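The tips show at (348,253), which matches 25 mm above the TCP. I'll go lower in small steps and watch the force.

Call:
{"fn": "play_rows", "kwargs": {
  "increments": [
    [0,0,-0.004,0,1],
    [0,0,-0.008,0,1],
    [0,0,-0.012,0,1],
    [0,0,-0.012,0,1]
  ]
}}

```text
time_s: 4.9
tcp_pos: [0.4452, 0.003, -0.0061]
eef_rot: [-0.0, 0.958, 0.287, -0.0]
force: [0.2, -0.2, 0.1]
gripper_width: -0.0003
```

Call:
{"fn": "play_rows", "kwargs": {
  "increments": [
    [0,0,-0.002,0,1],
    [0,0,-0.004,0,1],
    [0,0,-0.004,0,1]
  ]
}}

```text
time_s: 5.28
tcp_pos: [0.4454, 0.003, -0.0098]
eef_rot: [-0.0, 0.958, 0.287, -0.0]
force: [-0.2, 0.2, 0.2]
gripper_width: 0.0002
```

Call:
{"fn": "play_rows", "kwargs": {
  "increments": [
    [0,0,-0.002,0,1],
    [0,0,-0.004,0,1],
    [0,0,-0.004,0,1]
  ]
}}

```text
time_s: 5.65
tcp_pos: [0.4454, 0.003, -0.0139]
eef_rot: [-0.0, 0.958, 0.287, -0.0]
force: [-0.3, 0.4, 1.0]
gripper_width: 0.0001
```

Call:
{"fn": "play_rows", "kwargs": {
  "increments": [
    [0,0,-0.002,0,1],
    [0,0,-0.004,0,1],
    [0,0,-0.004,0,1]
  ]
}}

```text
time_s: 6.02
tcp_pos: [0.4454, 0.003, -0.0179]
eef_rot: [-0.0, 0.958, 0.287, -0.0]
force: [-0.2, 0.4, 0.5]
gripper_width: 0.0
```

Call:
{"fn": "play_rows", "kwargs": {
  "increments": [
    [0,0,-0.002,0,1],
    [0,0,-0.003,0,1],
    [0,0,-0.003,0,1]
  ]
}}

```text
time_s: 6.4
tcp_pos: [0.4455, 0.003, -0.0208]
eef_rot: [0.0, 0.958, 0.287, -0.0]
force: [-0.8, 0.2, -0.4]
gripper_width: 0.0002
```

Call:
{"fn": "play_rows", "kwargs": {
  "increments": [
    [0,0,-0.001,0,1],
    [0,0,-0.002,0,1],
    [0,0,-0.002,0,1]
  ]
}}

```text
time_s: 6.78
tcp_pos: [0.4455, 0.003, -0.0228]
eef_rot: [-0.0, 0.958, 0.287, -0.0]
force: [0.3, 0.1, -0.5]
gripper_width: -0.0
```

Call:
{"fn": "play_rows", "kwargs": {
  "increments": [
    [0,0,-0.001,0,1],
    [0,0,-0.002,0,1],
    [0,0,-0.002,0,1]
  ]
}}

```text
time_s: 7.15
tcp_pos: [0.4454, 0.003, -0.0248]
eef_rot: [-0.0, 0.958, 0.287, -0.0]
force: [0.8, 0.5, -0.2]
gripper_width: 0.0002
```

Call:
{"fn": "play_rows", "kwargs": {
  "increments": [
    [0,0,-0.001,0,1],
    [0,0,-0.002,0,1],
    [0,0,-0.002,0,1]
  ]
}}

```text
time_s: 7.52
tcp_pos: [0.4455, 0.003, -0.0268]
eef_rot: [-0.0, 0.958, 0.287, -0.0]
force: [0.4, -0.8, 0.0]
gripper_width: -0.0003
```

Call:
{"fn": "play_rows", "kwargs": {
  "increments": [
    [0,0,-0.001,0,1],
    [0,0,-0.001,0,1]
  ]
}}

```text
time_s: 7.78
tcp_pos: [0.4455, 0.003, -0.0278]
eef_rot: [0.0, 0.958, 0.287, -0.0]
force: [1.7, -0.1, -0.4]
gripper_width: -0.0003
```

Call:
{"fn": "play_rows", "kwargs": {
  "increments": [
    [0,0,-0.001,0,1],
    [0,0,-0.001,0,1]
  ]
}}

```text
time_s: 8.02
tcp_pos: [0.4455, 0.003, -0.0288]
eef_rot: [-0.0, 0.958, 0.287, -0.0]
force: [-0.2, 0.2, 1.0]
gripper_width: 0.0001
```

Call:
{"fn": "play_rows", "kwargs": {
  "increments": [
    [0,0,-0.001,0,1],
    [0,0,-0.001,0,1]
  ]
}}

```text
time_s: 8.28
tcp_pos: [0.4455, 0.003, -0.0298]
eef_rot: [0.0, 0.958, 0.287, -0.0]
force: [0.4, 0.7, -0.4]
gripper_width: -0.0004
```

Call:
{"fn": "play_rows", "kwargs": {
  "increments": [
    [0,0,-0.001,0,1],
    [0,0,-0.001,0,1]
  ]
}}

```text
time_s: 8.52
tcp_pos: [0.4455, 0.003, -0.0308]
eef_rot: [-0.0, 0.958, 0.287, -0.0]
force: [-0.2, -0.1, 0.6]
gripper_width: 0.0002
```

```bash
python3 - <<'E'
from h import *
cap('side','s5'); cap('wrist','w5')
p=monitor.observe()['tcp_pos'];print(p,px('s5',p+[0,0,.03]),px('w5',p+[0,0,.03]))
save('s5',(310,220,380,290),6); save('w5',(260,240,380,320),5)
a=cv2.imread('pics/s5.png');b=cv2.imread('pics/w5.png')
h=400;a=cv2.resize(a,(320,320));b=cv2.resize(b,(480,320));cv2.imwrite('pics/m5.png',np.hstack([a,b]))
E
```

```text
[ 0.44556782  0.00301762 -0.0307213 ] [343.9 266.8] [324.6 305.2]
```

View pics/m5.png

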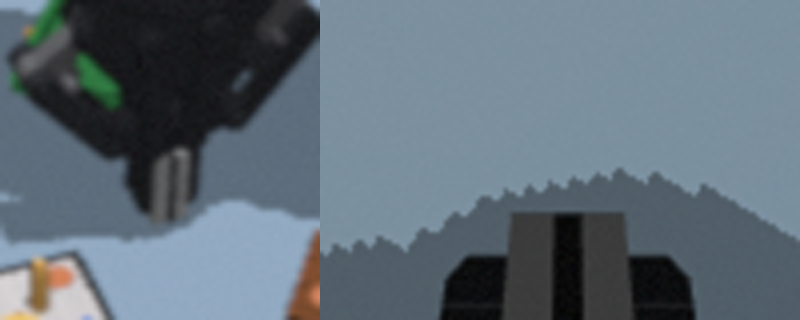

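```bash
python3 - <<'E'
from h import *
p=np.array([.4455,.003,-.0307]);n=np.array([-.55,.835,0])
for dz in (.02,.025,.03,.035,.04): 
  for o in (0,.011): print(dz,o,px('s5',p+n*o+[0,0,dz]),px('w5',p+n*o+[0,0,dz]))
E
```

```text
0.02 0 [343.8 270.6] [324.3 295.5]
0.02 0.011 [346.  274.5] [324.4 276.5]
0.025 0 [343.9 268.7] [324.4 300.2]
0.025 0.011 [346.1 272.5] [324.5 280.8]
0.03 0 [344.  266.8] [324.5 305.2]
0.03 0.011 [346.2 270.6] [324.6 285.3]
0.035 0 [344.1 264.8] [324.6 310.4]
0.035 0.011 [346.3 268.6] [324.6 290. ]
0.04 0 [344.1 262.9] [324.7 316. ]
0.04 0.011 [346.4 266.7] [324.7 295.1]
```

Side and wrist views agree: the shut tips are about 36 mm above the reported TCP, so they are now at z≈6 mm. I'll finish the touch.

Call:
{"fn": "play_rows", "kwargs": {
  "increments": [
    [0,0,-0.002,0,1],
    [0,0,-0.003,0,1],
    [0,0,-0.003,0,1]
  ]
}}

```text
time_s: 9.0
tcp_pos: [0.4455, 0.003, -0.0338]
eef_rot: [-0.0, 0.958, 0.287, -0.0]
force: [0.6, 0.3, 0.5]
gripper_width: 0.0
```

Call:
{"fn": "play_rows", "kwargs": {
  "increments": [
    [0,0,-0.001,0,1],
    [0,0,-0.001,0,1]
  ]
}}

```text
time_s: 9.25
tcp_pos: [0.4456, 0.003, -0.034]
eef_rot: [0.0, 0.958, 0.287, 0.0]
force: [-4.0, 0.1, 14.2]
gripper_width: -0.0001
```

Call:
{"fn": "play_rows", "kwargs": {
  "increments": [
    [0,0,-0.001,0,1],
    [0,0,-0.001,0,1]
  ]
}}

```text
time_s: 9.5
tcp_pos: [0.4457, 0.003, -0.0341]
eef_rot: [0.0, 0.958, 0.287, 0.001]
force: [-8.9, 0.2, 31.1]
gripper_width: -0.0001
```

Contact is at TCP −0.034 (31 N at the next step), so the shut tips sit 34 mm above the reported TCP. I'll use that offset from here and regrasp the block by its sides.

Call:
{"fn": "play_rows", "kwargs": {
  "increments": [
    [0,0,0.05,0,0],
    [0,0,0.096,0,0],
    [0.03,0.045,0.096,0,0],
    [0.03,0.085,0.096,0,0],
    [0.03,0.085,0.096,0,0],
    [0.03,0.085,0.096,0,0],
    [0.03,0.085,0.056,0,0],
    [0.03,0.085,0.02,0,0],
    [0.03,0.085,0.007,0,0],
    [0.03,0.085,0.007,0,0]
  ]
}}

```text
time_s: 10.75
tcp_pos: [0.4751, 0.0873, -0.029]
eef_rot: [-0.0, 0.958, 0.287, -0.001]
force: [0.0, 0.1, 0.4]
gripper_width: 0.0857
```

Call:
{"fn": "play_rows", "kwargs": {
  "increments": [
    [0,0,0,0,0.3],
    [0,0,0,0,0.9],
    [0,0,0,0,0.9],
    [0,0,0,0,0.9],
    [0,0,0,0,0.9],
    [0,0,0,0,0.9]
  ]
}}

```text
time_s: 11.5
tcp_pos: [0.4765, 0.0881, -0.0273]
eef_rot: [0.0, 0.958, 0.287, 0.001]
force: [-1.5, -0.1, 8.7]
gripper_width: 0.049
```

Gripped at 49 mm. Now lift, carry it over the green case with the turn, and look there.

Call:
{"fn": "play_rows", "kwargs": {
  "increments": [
    [0,0,0.03,0,0.9],
    [0,0,0.06,0,0.9],
    [0.004,-0.05,0.06,-0.17,0.9],
    [0.008,-0.1,0.06,-0.34,0.9],
    [0.011,-0.15,0.06,-0.51,0.9],
    [0.0112,-0.1785,0.06,-0.672,0.9],
    [0.0112,-0.1785,0.06,-0.672,0.9],
    [0.0112,-0.1785,0.06,-0.672,0.9]
  ]
}}

```text
time_s: 12.5
tcp_pos: [0.4867, -0.0902, 0.0315]
eef_rot: [-0.0, 0.999, -0.044, 0.0]
force: [0.4, -1.5, -1.2]
gripper_width: 0.0486
```

```bash
python3 - <<'E'
from h import *
cap('wrist','w6'); cap('side','s6'); print(monitor.observe()['tcp_pos'],px('w6',[.487,-.0905,.013]))
a=cv2.imread('pics/w6_raw.png')[120:360,200:440];b=cv2.imread('pics/s6_raw.png')[140:300,260:420]
cv2.imwrite('pics/m6.png',np.hstack([cv2.resize(a,(400,400)),cv2.resize(b,(400,400))]))
E
```

```text
[ 0.48671091 -0.08963745  0.03143283] [323.9 265.5]
```

View pics/m6.png

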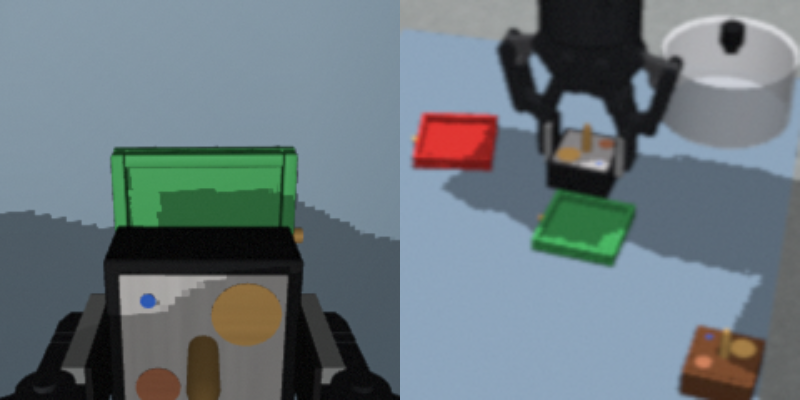

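The block hangs level in the jaws, with case and block centred within a pixel (204 against 203 in the crop) and parallel. Next I'll check the fore-and-aft offset.

```bash
python3 - <<'E'
from h import *
C=w('w6',200+204.5/1.667,120+148/1.667,.013); B=w('w6',200+203.5/1.667,120+262/1.667,.083); Bb=w('w6',200+203.5/1.667,120+228/1.667,.059)
n=np.array([np.sin(.09),np.cos(.09),0]) # +y-ish normal
print(C,'case ctr',C-n*.034,'blk',B-n*.025,Bb-n*.025)
E
```

```text
[ 0.4894 -0.0537  0.013 ] case ctr [ 0.48634413 -0.08756239  0.013     ] blk [ 0.48555304 -0.09059882  0.083     ] [ 0.48555304 -0.09109882  0.059     ]
```

Call:
{"fn": "play_rows", "kwargs": {
  "increments": [
    [0.001,0.002,-0.02,0,0.9],
    [0.001,0.002,-0.035,0,0.9],
    [0.001,0.002,-0.044,0,0.9],
    [0.001,0.002,-0.05,0,0.9],
    [0.001,0.002,-0.052,0,0.9],
    [0.001,0.002,-0.052,0,0.9]
  ]
}}

```text
time_s: 13.35
tcp_pos: [0.4879, -0.0885, -0.0205]
eef_rot: [0.0, 0.999, -0.044, 0.0]
force: [-0.2, -0.8, -2.3]
gripper_width: 0.0487
```

Call:
{"fn": "play_rows", "kwargs": {
  "increments": [
    [0,0,-0.001,0,0.9],
    [0,0,-0.002,0,0.9],
    [0,0,-0.002,0,0.9],
    [0,0,-0.002,0,0.2],
    [0,0,-0.002,0,0.2],
    [0,0,-0.002,0,0],
    [0,0,-0.002,0,0],
    [0,0,0.04,0,0],
    [0,0,0.1,0,0],
    [0,0,0.162,0,0]
  ]
}}

```text
time_s: 14.6
tcp_pos: [0.4872, -0.0884, 0.1429]
eef_rot: [-0.0, 0.999, -0.044, -0.0]
force: [0.9, -0.7, -0.7]
gripper_width: 0.0853
```

```bash
python3 - <<'E'
from h import *
cap('wrist','w7'); print(monitor.observe()['tcp_pos'],px('w7',[.4865,-.09,.053]),px('w7',[.663,.0128,.006]))
save('w7',(260,140,400,260),5)
E
```

```text
[ 0.49066487 -0.0890376   0.15079366] [322.3 233.5] [516.9  85.2]
```

View pics/w7.png

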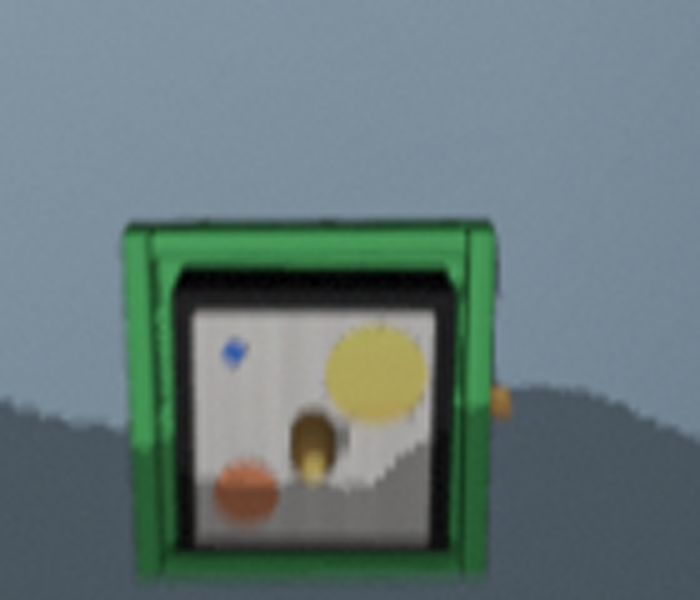

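Wrist view: the movement sits inside the case walls with its shaft tip at crop (313,470), where I predicted it. That is 12 pictures viewed. On to the green dial, which I'll measure by colour segmentation.

Call:
{"fn": "play_rows", "kwargs": {
  "increments": [
    [0.044,0.025,0.02,0,0],
    [0.088,0.05,0.02,0,0],
    [0.132,0.075,0.02,0,0],
    [0.176,0.101,0.02,0,0],
    [0.176,0.101,0.02,0,0],
    [0.176,0.101,0.02,0,0],
    [0.176,0.101,0.02,0,0]
  ]
}}

```text
time_s: 15.52
tcp_pos: [0.6629, 0.0118, 0.1616]
eef_rot: [0.0, 0.999, -0.045, -0.0]
force: [-0.0, -0.4, 0.1]
gripper_width: 0.0856
```

```bash
cat >> h.py <<'E'
def blob(f,lo,hi,near,R=60):
    """hole-filled colour blob nearest to pixel near: centroid, min-rect"""
    im=cv2.cvtColor(cv2.imread(f'pics/{f}_raw.png'),cv2.COLOR_BGR2HSV)
    m=cv2.inRange(im,np.array(lo),np.array(hi)); m=cv2.morphologyEx(m,cv2.MORPH_CLOSE,np.ones((5,5)))
    cs=[c for c in cv2.findContours(m,cv2.RETR_EXTERNAL,cv2.CHAIN_APPROX_NONE)[0] if cv2.contourArea(c)>60]
    c=min(cs,key=lambda c:np.linalg.norm(cv2.minEnclosingCircle(c)[0]-np.array(near)))
    M=cv2.moments(c); return (M['m10']/M['m00'],M['m01']/M['m00']),c
E
python3 - <<'E'
from h import *
print('shaft',w('w7',260+313/5,140+468/5,.053))
cap('wrist','w8'); p=monitor.observe()['tcp_pos'];n=px('w8',[.6632,.0128,.006]);print(p,n)
c,ct=blob('w8',(45,80,30),(80,255,255),n);print(c)
Q=np.array([w('w8',*q,.006)[:2] for q in ct[:,0,:]]);print((Q.max(0)+Q.min(0))/2,Q.max(0)-Q.min(0),cv2.minEnclosingCircle((Q*1000).astype(np.float32)))
E
```

```text
shaft [ 0.4868 -0.0902  0.053 ]
[0.66301804 0.01181238 0.16185197] [322.9 211.4]
(322.2855526718573, 209.62840220935647)
[0.66275 0.014  ] [0.0587 0.0596] ((662.8681030273438, 13.981630325317383), 29.84387969970703)
```

Call:
{"fn": "play_rows", "kwargs": {
  "increments": [
    [0,0.0015,-0.06,0,0.17],
    [0,0.0015,-0.12,0,0.17],
    [0,0.0015,-0.17,0,0.17],
    [0,0.0015,-0.19,0,0.17],
    [0,0.0015,-0.197,0,0.17],
    [0,0.0015,-0.197,0,0.17]
  ]
}}

```text
time_s: 16.32
tcp_pos: [0.6639, 0.0137, -0.0349]
eef_rot: [-0.0, 0.999, -0.045, 0.0]
force: [-0.4, 0.1, 1.2]
gripper_width: 0.0705
```

Call:
{"fn": "play_rows", "kwargs": {
  "increments": [
    [0,0,-0.002,0,0.17],
    [0,0,-0.003,0,0.17],
    [0,0,-0.003,0,0.17]
  ]
}}

```text
time_s: 16.7
tcp_pos: [0.664, 0.014, -0.0383]
eef_rot: [-0.0, 0.999, -0.044, 0.0]
force: [-0.6, -0.7, 0.3]
gripper_width: 0.0708
```

Call:
{"fn": "play_rows", "kwargs": {
  "increments": [
    [0,0,-0.001,0,0.17],
    [0,0,-0.0015,0,0.17],
    [0,0,-0.0015,0,0.17]
  ]
}}

```text
time_s: 17.08
tcp_pos: [0.6637, 0.014, -0.0403]
eef_rot: [0.0, 0.999, -0.044, -0.0]
force: [-0.0, -0.2, -0.4]
gripper_width: 0.0707
```

Call:
{"fn": "play_rows", "kwargs": {
  "increments": [
    [0,0,0.001,0,0.17],
    [0,0,0.001,0,0.3],
    [0,0,0.001,0,0.6],
    [0,0,0.001,0,0.6],
    [0,0,0.001,0,0.6],
    [0,0,0.001,0,0.6]
  ]
}}

```text
time_s: 17.82
tcp_pos: [0.6639, 0.014, -0.0379]
eef_rot: [-0.0, 0.999, -0.045, 0.0]
force: [-4.0, 0.1, 9.7]
gripper_width: 0.0564
```

Call:
{"fn": "play_rows", "kwargs": {
  "increments": [
    [0,0,0.03,0,0.6],
    [0,0,0.08,0,0.6],
    [0,0,0.12,0,0.6],
    [0,0,0.12,0,0.6]
  ]
}}

```text
time_s: 18.32
tcp_pos: [0.666, 0.0141, 0.0846]
eef_rot: [-0.0, 0.999, -0.044, 0.003]
force: [-0.2, -0.5, -0.4]
gripper_width: 0.0566
```

The width reads 56.6 mm where I expected 60, so I'll look at the hold.

```bash
python3 - <<'E'
from h import *
cap('wrist','w9'); cap('side','s9'); p=monitor.observe()['tcp_pos']; print(p,px('s9',p+[0,0,.04]))
u,v=px('s9',p+[0,0,.04]).astype(int)
a=cv2.imread('pics/w9_raw.png')[180:420,200:440];b=cv2.imread('pics/s9_raw.png')[max(v-60,0):v+60,u-60:u+60]
cv2.imwrite('pics/m9.png',np.hstack([cv2.resize(a,(400,400)),cv2.resize(b,(400,400))]))
E
```

```text
[0.66372185 0.01398779 0.08073479] [224.9 201.6]
```

View pics/m9.png

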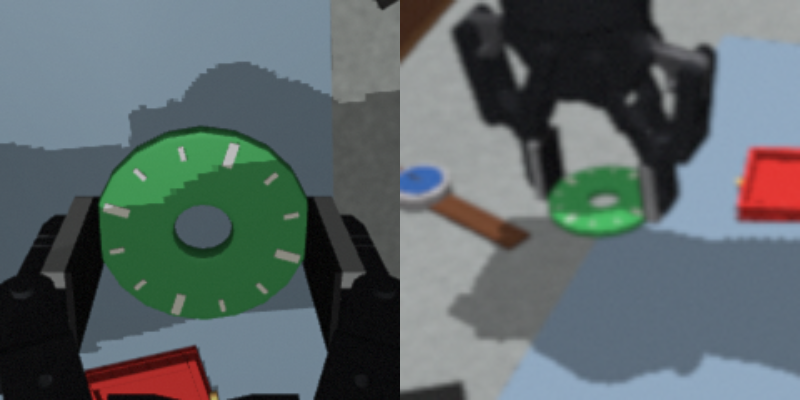

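The dial is gripped at its rim and level, its hole at crop (204,227). Now measure its centre relative to the TCP.

```bash
python3 - <<'E'
from h import *
c,ct=blob('w9',(45,80,30),(80,255,255),(322,315))
Q=np.array([w('w9',*q,.1246)[:2] for q in ct[:,0,:]]);print((Q.max(0)+Q.min(0))/2,Q.max(0)-Q.min(0))
print('hole top', w('w9',200+204/1.667,180+ (205+250)/2/1.667,.1235))
print(monitor.observe()['tcp_pos'])
E
```

```text
[0.6643  0.01255] [0.0594 0.0621]
hole top [0.6648 0.0122 0.1235]
[0.66372185 0.01398779 0.08073479]
```

Call:
{"fn": "play_rows", "kwargs": {
  "increments": [
    [-0.05,-0.03,0,0,0.6],
    [-0.1,-0.06,0,0,0.6],
    [-0.15,-0.088,0,0,0.6],
    [-0.1775,-0.1025,0,0,0.6],
    [-0.1775,-0.1025,0,0,0.6],
    [-0.1775,-0.1025,-0.03,0,0.6],
    [-0.1775,-0.1025,-0.055,0,0.6],
    [-0.1775,-0.1025,-0.055,0,0.6]
  ]
}}

```text
time_s: 19.42
tcp_pos: [0.4849, -0.0878, 0.0236]
eef_rot: [-0.0, 0.999, -0.044, -0.002]
force: [0.7, -0.2, -0.3]
gripper_width: 0.0566
```

```bash
python3 - <<'E'
from h import *
cap('wrist','w10'); cap('side','s10'); p=monitor.observe()['tcp_pos']; print(p,px('s10',p+[0,0,.04]))
u,v=px('s10',p+[0,0,.04]).astype(int)
a=cv2.imread('pics/w10_raw.png')[180:420,200:440];b=cv2.imread('pics/s10_raw.png')[v-60:v+60,u-60:u+60]
cv2.imwrite('pics/m10.png',np.hstack([cv2.resize(a,(400,400)),cv2.resize(b,(400,400))]))
E
```

```text
[ 0.48657289 -0.0881949   0.0256444 ] [333.5 207. ]
```

View pics/m10.png

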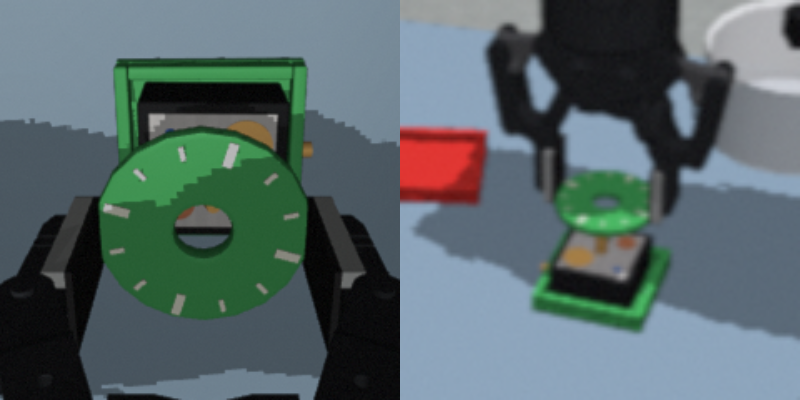

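```bash
python3 - <<'E'
from h import *
f=lambda u,v,z:w('w10',200+u/1.667,180+v/1.667,z)
n=np.array([np.sin(.09),np.cos(.09),0])
print('case',f(210.5,59,.013)-n*.034,'blk',f(213.5,110,.029)-n*.025, f(213,115,.029), 'dial hole',f(204,227,.0675+.002))
print(w('w7',260+313/5,140+468/5,.053), (w('w7',260+177/5,140+300/5,.029)+w('w7',260+457/5,140+300/5,.029))/2-n*.025)
# side view: block/case
print(px('s10',[.4868,-.0902,.053]), 'seen', 333-60+ (600-400)*.3, 207-60+240*.3)
print(monitor.observe()['tcp_pos'])
E
```

```text
case [ 0.48644413 -0.08736239  0.013     ] blk [ 0.48695304 -0.09139882  0.029     ] [ 0.4889 -0.0683  0.029 ] dial hole [ 0.4845 -0.0852  0.0695]
[ 0.4868 -0.0902  0.053 ] [ 0.48740304 -0.09169882  0.029     ]
[333.5 211.6] seen 333.0 219.0
[ 0.48657289 -0.0881949   0.0256444 ]
```

```bash
python3 - <<'E'
from h import *
for f in ('w9','w10'):
  print(f,np.load(f'pics/{f}.npz')['T'][:3,3], np.load(f'pics/{f}.npz')['T'][:3,:3].round(3).tolist())
cap('wrist','w11'); s=monitor.observe(); print(s['tcp_pos'],np.load('pics/w11.npz')['T'][:3,3])
c,ct=blob('w11',(45,80,30),(80,255,255),(322,315)); print(c)
f=lambda u,v,z:w('w11',200+u/1.667,180+v/1.667,z); print(f(204,227,.0685))
# hole blob inside dial: non-green
for n,z in (('w9',.1235),('w10',.0685),('w11',.0685)):
  im=cv2.cvtColor(cv2.imread(f'pics/{n}_raw.png'),cv2.COLOR_BGR2HSV)
  m=cv2.inRange(im,(45,80,30),(80,255,255))[295:340,295:350]; m=255-m
  N,l,st,ce=cv2.connectedComponentsWithStats(m); k=l[316-295,322-295]; print(n,st[k],ce[k]+295)
E
```

```text
w9 [0.67107305 0.09719124 0.26146825] [[0.996, 0.087, 0.023], [-0.09, 0.941, 0.325], [0.007, -0.326, 0.945]]
w10 [ 0.49185811 -0.00478431  0.20046167] [[0.996, 0.083, 0.033], [-0.089, 0.942, 0.325], [-0.004, -0.326, 0.945]]
[ 0.48696268 -0.08832666  0.02614516] [ 0.49283729 -0.00506049  0.20250025]
(322.0733081052539, 289.2364203506507)
[ 0.4858 -0.0874  0.0685]
w9 [ 10   8  34  26 689] [321.51669086 315.69085631]
w10 [ 10   8  34  26 675] [321.44444444 315.35407407]
w11 [ 10   8  34  15 418] [321.44258373 311.01913876]
```

The settled view puts the dial at (0.4858, −0.0874) against the shaft at (0.4868, −0.0907). I'll correct for that and lower it.

Call:
{"fn": "play_rows", "kwargs": {
  "increments": [
    [0.001,-0.003,0,0,0.6],
    [0.001,-0.003,-0.01,0,0.6],
    [0.001,-0.003,-0.02,0,0.6],
    [0.001,-0.003,-0.028,0,0.6],
    [0.001,-0.003,-0.032,0,0.6],
    [0.001,-0.003,-0.032,0,0.6],
    [0.001,-0.003,-0.032,0,0.6]
  ]
}}

```text
time_s: 20.45
tcp_pos: [0.4874, -0.0915, -0.006]
eef_rot: [0.0, 0.999, -0.044, 0.0]
force: [-0.5, 0.0, -0.5]
gripper_width: 0.0564
```

Call:
{"fn": "play_rows", "kwargs": {
  "increments": [
    [0,0,-0.002,0,0.6],
    [0,0,-0.002,0,0.6],
    [0,0,-0.002,0,0.2],
    [0,0,-0.002,0,0.1],
    [0,0,-0.002,0,0],
    [0,0,-0.002,0,0],
    [0,0,0.04,0,0],
    [0,0,0.1,0,0],
    [0,0,0.16,0,0],
    [0,0,0.16,0,0]
  ]
}}

```text
time_s: 21.7
tcp_pos: [0.49, -0.092, 0.1584]
eef_rot: [0.001, 0.999, -0.044, 0.004]
force: [-0.1, -0.3, -0.6]
gripper_width: 0.0856
```

Call:
{"fn": "play_rows", "kwargs": {
  "increments": [
    [0,0,0,0,0],
    [0,0,0,0,0],
    [0,0,0,0,0]
  ]
}}

```text
time_s: 22.08
tcp_pos: [0.4866, -0.0914, 0.1526]
eef_rot: [-0.0, 0.999, -0.044, -0.001]
force: [0.5, 0.2, 0.6]
gripper_width: 0.0856
```

```bash
python3 - <<'E'
from h import *
cap('wrist','w12'); p=monitor.observe()['tcp_pos'];n=px('w12',[.487,-.091,.035]);print(p,n)
im=cv2.imread('pics/w12_raw.png')
u,v=n.astype(int); crop=im[v-60:v+60,u-60:u+60]; cv2.imwrite('pics/w12.png',cv2.resize(crop,(480,480),interpolation=cv2.INTER_CUBIC)); print(u,v)
cap('top','t12'); c,ct=blob('t12',(45,80,30),(80,255,255),px('t12',[.487,-.091,.03])); print(c)
E
```

```text
[ 0.48669534 -0.09140294  0.15281438] [323.5 222.1]
323 222
(352.90865384615387, 239.6650641025641)
```

View pics/w12.png

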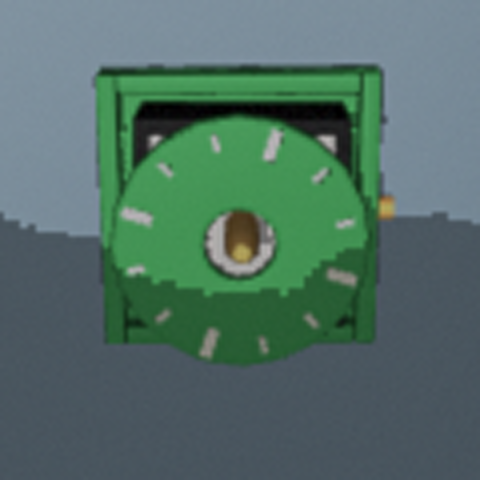

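The dial lies flat with the shaft through its hole (crop 241,253). That is 15 views, so I'm keeping the last one. Now the collar.

Call:
{"fn": "play_rows", "kwargs": {
  "increments": [
    [-0.015,0.057,0.01,0,0],
    [-0.03,0.115,0.01,0,0],
    [-0.045,0.172,0.01,0,0],
    [-0.06,0.23,0.01,0,0],
    [-0.075,0.287,0.01,0,0],
    [-0.09,0.3446,0.01,0,0],
    [-0.09,0.3446,0.01,0,0],
    [-0.09,0.3446,0.01,0,0],
    [-0.09,0.3446,0.01,0,0],
    [-0.09,0.3446,0.01,0,0]
  ]
}}

```text
time_s: 23.42
tcp_pos: [0.3977, 0.252, 0.1638]
eef_rot: [0.0, 0.999, -0.046, -0.0]
force: [-0.0, 0.1, -0.3]
gripper_width: 0.0854
```

```bash
python3 - <<'E'
from h import *
print('shaft',w('w12',263+241/4,162+253/4,.053),'dial hole',w('w12',263+240/4,162+242/4,.034))
cap('wrist','w13'); p=monitor.observe()['tcp_pos'];n=px('w13',[.3965,.2533,.014]);print(p,n)
c,ct=blob('w13',(18,90,60),(35,255,255),n);print(c)
Q=np.array([w('w13',*q,.014)[:2] for q in ct[:,0,:]]);print((Q.max(0)+Q.min(0))/2,Q.max(0)-Q.min(0))
im=cv2.cvtColor(cv2.imread('pics/w13_raw.png'),cv2.COLOR_BGR2HSV); u,v=map(int,c)
print(im[v-24:v+25:3,u-24:u+25:3,1])
E
```

```text
shaft [ 0.4869 -0.0887  0.053 ] dial hole [ 0.4865 -0.0916  0.034 ]
[0.39767271 0.25213023 0.16384239] [321.4 212.6]
(319.8680602382558, 209.06832996178915)
[0.39535 0.25685] [0.0323 0.0331]
[[ 52  52  52  52  53  53  53  53  52  52  51  53  52  53  51  53  53]
 [ 52  51  55  53  54  51  53  51  53  52  54  51  52  54  54  53  56]
 [ 52  54  54  52  52  51  52  55  52  55  53  53  53  51  52  53  52]
 [ 54  52  52  54  54  54  61 105 129 141 134  54  54  56  51  53  55]
 [ 53  54  53  53  54  89 123 113 116 117 121 147  16  53  52  53  54]
 [ 53  54  53  54 111 120 118 123 124 126 123 125 138  15  53  53  53]
 [ 53  56  53  40 125 118 125 134  66 122 127 127 126 118  53  53  54]
 [ 54  53  53  47 119 121 138  57  53  54  35 128 126 138  53  55  53]
 [ 53  53  55  73 119 124 108  52  55  55  56 132 127 134  53  53  53]
 [ 53  55  57  99 121 123 147  55  54  56   6 126 126 136  56  52  54]
 [ 55  56  53  53 126 121 126 155 131 148 134 123 130 120  56  56  54]
 [ 54  54  53  57  96 127 121 121 118 118 121 127 135  60  56  54  52]
 [ 52  56  54  54  59 138 127 127 124 124 127 135  36  57  54  52  53]
 [ 55  53  54  52  53  50  38 135 128 141  51  41  54  53  56  54  56]
 [ 56  55  52  53  58  55  55  57  57  52  60  57  57  56  53  58  60]
 [ 55  56  55  53  62  57  55  58  55  57  58  57  56  55  57  58  57]
 [ 57  58  57  57  54  59  57  54  58  56  60  54  57  55  59  55  58]]
```

Call:
{"fn": "play_rows", "kwargs": {
  "increments": [
    [-0.0015,0.002,-0.06,0,0.2],
    [-0.0015,0.002,-0.12,0,0.3],
    [-0.0015,0.002,-0.17,0,0.3],
    [-0.0015,0.002,-0.195,0,0.3],
    [-0.0015,0.002,-0.195,0,0.5],
    [-0.0015,0.002,-0.195,0,0.9],
    [-0.0015,0.002,-0.195,0,0.9],
    [-0.0015,0.002,-0.195,0,0.9],
    [-0.0015,0.002,-0.195,0,0.9]
  ]
}}

```text
time_s: 24.6
tcp_pos: [0.3965, 0.2556, -0.0303]
eef_rot: [-0.001, 0.999, -0.044, 0.001]
force: [-0.5, -1.0, 6.7]
gripper_width: 0.0287
```

Call:
{"fn": "play_rows", "kwargs": {
  "increments": [
    [0,0,0.03,0,0.9],
    [0,0,0.08,0,0.9],
    [0,0,0.12,0,0.9],
    [0,0,0.12,0,0.9],
    [0,0,0.12,0,0.9],
    [0,0,0.12,0,0.9]
  ]
}}

```text
time_s: 25.35
tcp_pos: [0.3949, 0.2546, 0.0876]
eef_rot: [0.001, 0.999, -0.044, -0.001]
force: [0.1, 0.5, -0.2]
gripper_width: 0.0284
```

```bash
python3 - <<'E'
from h import *
cap('wrist','w14'); p=monitor.observe()['tcp_pos'];z=p[2]+.0328+.014;n=px('w14',[p[0],p[1],z]);print(p,n)
c,ct=blob('w14',(18,90,60),(35,255,255),n);print(c)
Q=np.array([w('w14',*q,z)[:2] for q in ct[:,0,:]]);print((Q.max(0)+Q.min(0))/2-p[:2],Q.max(0)-Q.min(0))
im=cv2.cvtColor(cv2.imread('pics/w14_raw.png'),cv2.COLOR_BGR2HSV); u,v=map(int,c)
print(im[v-30:v+31:3,u-30:u+31:3,1])
E
```

```text
[0.39497649 0.25460447 0.08761349] [324.2 322.3]
(321.7384678747941, 310.1247025443895)
[-0.00092649  0.00594553] [0.0291 0.0361]
[[ 54  56  56  56  32 142 144 147 151 148 147 145 144 155 148 159  97 122
   52  57  57]
 [ 55  57  39  74 148 147 147 144 147 133 143 147 149 158 139 152 152 150
   92  57  58]
 [ 58  68 153 152 144 136 148 151 143 131 138 150 148 145 141 148 154 153
  155  54  62]
 [ 57 128 144 154 134 144 130 119 137 145 145 141 144 144 145 142 147 149
  145 145 102]
 [ 56 154 143 144 126 123 125 128 141 144 145 145 142 143 145 144 144 142
  143 142 153]
 [136 128 144 125 127 128 147 144 143 142 146 144 140 145 142 141 140 143
  146 152 151]
 [139 142 126 125 141 145 143 143 143 140 142 142 144 142 147 140 144 141
  141 144 150]
 [143 131 126 130 143 144 141 140 143 146 144 147 143 143 145 145 146 142
  145 145 142]
 [144 144 141 143 145 147 144 120  48  58  61  55  52 132 144 143 143 147
  143 145 143]
 [144 145 143 144 144 144  99  59  60  60  57  62  52  57  32 143 144 142
  145 144 145]
 [145 145 143 145 143 146  10  58  60  32  62  60  58  60  57 144 142 145
  142 
[... 199 characters left out ...]
3 144 144 147 149 150 154 156 156 152 150 149 157 154 145 142
  146 145 143]
 [142 143 142 143 143 146 151 155 151 147 145 152 158 150 160 145 144 140
  144 143 143]
 [142 142 144 142 143 144 149 149 155 166 141 149 146 146 152 146 143 142
  142 144 142]
 [142 140 140 143 144 144 144 143 148 147 152 147 152 142 143 148 144 142
  142 145 144]
 [143 144 147 143 145 143 144 141 146 144 140 140 143 142 146 145 143 145
  143 143   5]
 [ 26 185 143 144 145 145 142 143 144 143 144 143 145 145 145 144 143 146
  145 147  57]
 [165 155 151 139 144 144 145 144 144 142 144 144 142 141 142 145 143 144
   48  45  55]
 [157 165 162 151 154 143 142 146 144 143 143 142 142 141 144 143 139  60
   61  61  63]]
```

The collar is held (28.4 mm reading, seen through the hole at about (323,317)). Carry it over the shaft and stop just above.

Call:
{"fn": "play_rows", "kwargs": {
  "increments": [
    [0.015,-0.057,0,0,0.9],
    [0.03,-0.115,0,0,0.9],
    [0.046,-0.173,0,0,0.9],
    [0.061,-0.23,0,0,0.9],
    [0.077,-0.288,0,0,0.9],
    [0.092,-0.3464,0,0,0.9],
    [0.092,-0.3464,0,0,0.9],
    [0.092,-0.3464,-0.03,0,0.9],
    [0.092,-0.3464,-0.056,0,0.9],
    [0.092,-0.3464,-0.056,0,0.9]
  ]
}}

```text
time_s: 26.65
tcp_pos: [0.4855, -0.0903, 0.0308]
eef_rot: [-0.0, 0.999, -0.044, -0.003]
force: [-0.6, 0.3, -0.5]
gripper_width: 0.0282
```

Call:
{"fn": "play_rows", "kwargs": {
  "increments": [
    [0,0,0,0,0.9],
    [0,0,0,0,0.9],
    [0,0,0,0,0.9]
  ]
}}

```text
time_s: 27.02
tcp_pos: [0.4883, -0.0913, 0.0335]
eef_rot: [0.0, 0.999, -0.044, 0.001]
force: [-1.0, -0.2, -0.3]
gripper_width: 0.0288
```

```bash
python3 - <<'E'
from h import *
cap('wrist','w15'); cap('side','s15'); p=monitor.observe()['tcp_pos'];print(p)
print('hole in wrist',w('w15',323,317,p[2]+.046), px('s15',[.4868,-.09,.053]))
s=cv2.imread('pics/s15_raw.png'); h=cv2.cvtColor(s,cv2.COLOR_BGR2HSV)
u,v=px('s15',[.4868,-.09,.053]).astype(int)
# collar and shaft blobs in side view
m=cv2.inRange(h,np.array((15,90,40)),np.array((35,255,255)))
N,l,st,ce=cv2.connectedComponentsWithStats(m[v-50:v+50,u-50:u+50])
for i in range(1,N):
  if st[i][4]>8: print(st[i][:4]+[u-50,v-50,0,0],st[i][4],ce[i]+[u-50,v-50])
for z in (.055,.062,.069): print(z,px('s15',[*p[:2],p[2]*0+z]))
# wrist hole cut-out
im=cv2.cvtColor(cv2.imread('pics/w15_raw.png'),cv2.COLOR_BGR2HSV)
print(im[296:340:2,302:346:2,0])
E
```

```text
[ 0.48801616 -0.09132006  0.03326212]
hole in wrist [ 0.4878 -0.0892  0.0793] [333.4 211.6]
[325 198  15  24] 218 [332.50458716 206.25229358]
0.055 [333.  210.3]
0.062 [333.1 207.4]
0.069 [333.1 204.5]
[[ 24  22  18  18  18  18  18  18  18  18  18  18  18  18  18  18  18  18
   18  18  18  18]
 [ 19  18  18  18  18  18  18  18  18  18  19  18  18  17  18  18  18  17
   18  18  18  18]
 [ 17  18  19  18  18  18  18  18  18  18  18  18  18  18  18  18  18  18
   18  18  18  18]
 [ 18  18  18  18  18  17  18  18  18  25  18  18  18  18  18  18  18  18
   18  18  18  18]
 [ 18  18  18  18  18  19  40  61  66  68  67  67  66  59  19  18  18  18
   18  18  18  18]
 [ 18  18  18  18  19  64  67  67  66  67  67  66  67  67  67  47  18  18
   18  18  17  17]
 [ 18  18  17  26  66  67  67  67  66  67  67  67  67  67  67  67  37  17
   18  18  18  18]
 [ 18  18  18  19  64  67  67  66  66  67  67  67  66  67  67  67  43  18
   18  18  18  18]
 [ 18  18  18  17  19  65  67  67  67  67  66  67  67  66  67  43  17  18
   18  18  18  18]
 [ 18  18  18  19  17  19  44  67  66  66  67  67  66  28  21
[... 448 characters left out ...]
8  18  17  19  18  17  18  18
   18  18  18  18]
 [ 18  18  18  18  18  19  18  18  19  18  18  18  17  17  18  18  18  18
   17  17  18  18]
 [ 18  17  18  18  18  18  19  19  19  19  17  18  18  18  18  18  18  18
   18  18  18  18]
 [ 18  18  18  18  18  18  18  18  18  18  18  18  18  18  18  18  18  18
   18  18  18  18]
 [ 18  18  18  18  18  18  18  18  18  18  18  18  18  18  18  18  18  18
   18  18  18  18]
 [ 18  17  18  18  18  18  18  18  18  18  18  18  18  18  18  18  18  18
   18  18  18  18]
 [ 18  18  18  18  18  18  18  18  18  18  18  18  18  18  18  18  18  18
   18  18  18  18]
 [ 18  18  18  18  18  18  18  18  18  18  18  18  18  18  18  18  18  18
   18  18  17 103]]
```

Call:
{"fn": "play_rows", "kwargs": {
  "increments": [
    [-0.001,-0.001,-0.003,0,0.9],
    [-0.001,-0.001,-0.006,0,0.9],
    [-0.001,-0.001,-0.01,0,0.9],
    [-0.001,-0.001,-0.014,0,0.9],
    [-0.001,-0.001,-0.017,0,0.9],
    [-0.001,-0.001,-0.017,0,0.9]
  ]
}}

```text
time_s: 27.88
tcp_pos: [0.4865, -0.0922, 0.0155]
eef_rot: [-0.0, 0.999, -0.044, -0.0]
force: [0.3, -0.5, -0.4]
gripper_width: 0.0289
```

Call:
{"fn": "play_rows", "kwargs": {
  "increments": [
    [0,0,-0.004,0,0.9],
    [0,0,-0.008,0,0.9],
    [0,0,-0.0095,0,0.9],
    [0,0,-0.0095,0,0.9]
  ]
}}

```text
time_s: 28.38
tcp_pos: [0.4866, -0.0923, 0.0061]
eef_rot: [-0.0, 0.999, -0.044, -0.0]
force: [-0.9, -0.3, -0.4]
gripper_width: 0.029
```

Call:
{"fn": "play_rows", "kwargs": {
  "increments": [
    [0,0,-0.001,0,0.9],
    [0,0,-0.002,0,0.9],
    [0,0,-0.002,0,0.9]
  ]
}}

```text
time_s: 28.75
tcp_pos: [0.4869, -0.0923, 0.0047]
eef_rot: [0.0, 0.999, -0.044, 0.0]
force: [-1.7, -0.1, 5.6]
gripper_width: 0.0287
```

The collar is down on the dial (5.6 N contact at TCP 0.0047). Release and rise.

Call:
{"fn": "play_rows", "kwargs": {
  "increments": [
    [0,0,0.0005,0,0.5],
    [0,0,0.0005,0,0],
    [0,0,0.0005,0,0],
    [0,0,0.0005,0,0],
    [0,0,0.04,0,0],
    [0,0,0.1,0,0],
    [0,0,0.16,0,0],
    [0,0,0.16,0,0],
    [0,0,0.16,0,0],
    [0,0,0.16,0,0]
  ]
}}

```text
time_s: 30.0
tcp_pos: [0.4858, -0.0921, 0.1629]
eef_rot: [-0.0, 0.999, -0.044, -0.001]
force: [0.6, 0.8, -0.3]
gripper_width: 0.0853
```

```bash
python3 - <<'E'
from h import *
cap('wrist','w16'); p=monitor.observe()['tcp_pos'];z=.049;n=px('w16',[.487,-.09,z]);print(p,n)
c,ct=blob('w16',(12,90,60),(35,255,255),n);print(c)
Q=np.array([w('w16',*q,z)[:2] for q in ct[:,0,:]]);print((Q.max(0)+Q.min(0))/2,Q.max(0)-Q.min(0))
cap('top','t16')
# top view: collar top and dial, case
for lo,hi,zz,nm in (((12,90,60),(35,255,255),.049,'collar'),((45,80,30),(80,255,255),.02,'green')):
  c,ct=blob('t16',lo,hi,px('t16',[.487,-.09,zz])); print(nm,c,w('t16',*c,zz))
E
```

```text
[ 0.48585755 -0.0921529   0.16294171] [324.2 221.3]
(322.92175438596485, 221.11122807017543)
[ 0.4859  -0.08995] [0.0312 0.0339]
collar (308.2912867274569, 293.8348530901722) [0.3598 0.0471 0.049 ]
green (353.2931258106355, 240.11154345006483) [ 0.4914 -0.0622  0.02  ]
```

Collar at (0.4859, −0.0905), 31 mm across at z=0.049, so it is seated and level. The top view was occluded by the arm and of no use for this. Next, the dust cover's knob.

Call:
{"fn": "play_rows", "kwargs": {
  "increments": [
    [-0.021,-0.049,0,0,0],
    [-0.042,-0.098,0,0,0],
    [-0.063,-0.147,0,0,0],
    [-0.085,-0.196,0,0,0],
    [-0.085,-0.196,0,0,0],
    [-0.085,-0.196,0,0,0],
    [-0.085,-0.196,0,0,0],
    [-0.085,-0.196,0,0,0],
    [-0.085,-0.196,0,0,0]
  ]
}}

```text
time_s: 31.22
tcp_pos: [0.4021, -0.2877, 0.1643]
eef_rot: [0.0, 0.999, -0.044, -0.0]
force: [-0.9, -1.0, -0.1]
gripper_width: 0.0854
```

```bash
python3 - <<'E'
from h import *
cap('wrist','w17'); p=monitor.observe()['tcp_pos'];n=px('w17',[.401,-.288,.09]);print(p,n,px('w17',[.401,-.288,.064]))
im=cv2.imread('pics/w17_raw.png'); g=cv2.cvtColor(im,cv2.COLOR_BGR2GRAY); u,v=n.astype(int)
m=cv2.inRange(g,0,45); N,l,st,ce=cv2.connectedComponentsWithStats(m[v-60:v+60,u-60:u+60])
for i in range(1,N):
  if st[i][4]>30: print(st[i][:4]+[u-60,v-60,0,0],st[i][4],ce[i]+[u-60,v-60])
e=im[v-40:v+60:1,u-60:u+60]; cv2.imwrite('pics/w17.png',cv2.resize(im[100:480,130:530],(800,760))[:600])
E
```

```text
[ 0.40205321 -0.28781905  0.16433659] [321.6 237.9] [321.6 228.4]
[307 223  25  30] 616 [319.05681818 237.35064935]
```

```bash
python3 - <<'E'
from h import *
print(w('w17',319.3,241,.09),w('w17',307,241,.09),w('w17',332,241,.09))
E
```

```text
[ 0.3989 -0.2904  0.09  ] [ 0.3892 -0.2895  0.09  ] [ 0.409  -0.2913  0.09  ]
```

Call:
{"fn": "play_rows", "kwargs": {
  "increments": [
    [-0.003,-0.002,0,0,0.4],
    [-0.003,-0.002,-0.05,0,0.4],
    [-0.003,-0.002,-0.1,0,0.4],
    [-0.003,-0.002,-0.12,0,0.4],
    [-0.003,-0.002,-0.129,0,0.4],
    [-0.003,-0.002,-0.129,0,0.4],
    [-0.003,-0.002,-0.129,0,0.95],
    [-0.003,-0.002,-0.129,0,0.95],
    [-0.003,-0.002,-0.129,0,0.95],
    [-0.003,-0.002,-0.129,0,0.95]
  ]
}}

```text
time_s: 32.52
tcp_pos: [0.3994, -0.2908, 0.0365]
eef_rot: [0.001, 0.999, -0.044, 0.001]
force: [-1.5, -0.4, 5.0]
gripper_width: 0.0197
```

Call:
{"fn": "play_rows", "kwargs": {
  "increments": [
    [0,0,0.02,0,0.95],
    [0,0,0.05,0,0.95],
    [0,0,0.085,0,0.95],
    [0,0,0.085,0,0.95],
    [0,0,0.085,0,0.95]
  ]
}}

```text
time_s: 33.15
tcp_pos: [0.3985, -0.2901, 0.1198]
eef_rot: [-0.0, 0.999, -0.044, -0.0]
force: [0.2, -1.3, -2.7]
gripper_width: 0.0198
```

Call:
{"fn": "play_rows", "kwargs": {
  "increments": [
    [0.015,0.035,0,0,0.95],
    [0.03,0.07,0,0,0.95],
    [0.045,0.105,0,0,0.95],
    [0.06,0.14,0,0,0.95],
    [0.075,0.175,0,0,0.95],
    [0.087,0.2015,0,0,0.95],
    [0.087,0.2015,0,0,0.95],
    [0.087,0.2015,0,0,0.95],
    [0.087,0.2015,0,0,0.95],
    [0.087,0.2015,0,0,0.95]
  ]
}}

```text
time_s: 34.4
tcp_pos: [0.4854, -0.0895, 0.1202]
eef_rot: [0.0, 0.999, -0.045, -0.0]
force: [0.1, -0.4, -2.0]
gripper_width: 0.0197
```

```bash
python3 - <<'E'
from h import *
cap('side','s18'); p=monitor.observe()['tcp_pos'];u,v=px('s18',[.4866,-.09,.05]).astype(int);print(p,u,v)
cap('wrist','w18')
b=cv2.imread('pics/s18_raw.png')[v-90:v+70,u-90:u+90]; a=cv2.imread('pics/w18_raw.png')[60:420,120:525]
cv2.imwrite('pics/m18.png',np.hstack([cv2.resize(b,(400,356)),cv2.resize(a,(400,356))]))
E
```

```text
[ 0.48551889 -0.0893799   0.12025867] 333 212
```

View pics/m18.png

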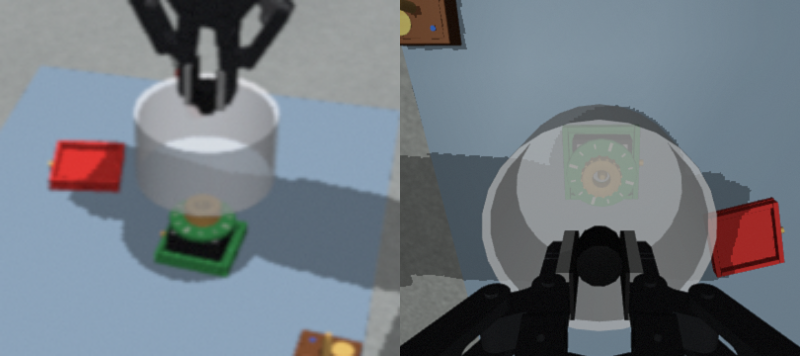

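The last view shows the cover hanging level over the finished clock: collar on the dial, cover centre near crop column 206 against case 201. Lowering it now.

Call:
{"fn": "play_rows", "kwargs": {
  "increments": [
    [0.001,0,-0.02,0,0.95],
    [0.001,0,-0.04,0,0.95],
    [0.001,0,-0.06,0,0.95],
    [0.001,0,-0.075,0,0.95],
    [0.001,0,-0.08,0,0.95],
    [0.001,0,-0.08,0,0.95],
    [0.001,0,-0.08,0,0.95]
  ]
}}

```text
time_s: 35.38
tcp_pos: [0.4872, -0.0889, 0.0409]
eef_rot: [0.0, 0.999, -0.045, 0.0]
force: [-0.1, 0.6, -1.5]
gripper_width: 0.0203
```

Call:
{"fn": "play_rows", "kwargs": {
  "increments": [
    [0,0,-0.001,0,0.95],
    [0,0,-0.002,0,0.95],
    [0,0,-0.003,0,0.95],
    [0,0,-0.003,0,0.95]
  ]
}}

```text
time_s: 35.88
tcp_pos: [0.4866, -0.0888, 0.0372]
eef_rot: [-0.0, 0.999, -0.044, -0.0]
force: [-0.3, 0.0, -2.6]
gripper_width: 0.0193
```

Call:
{"fn": "play_rows", "kwargs": {
  "increments": [
    [0,0,-0.001,0,0.95],
    [0,0,-0.0015,0,0.95],
    [0,0,-0.0015,0,0.95]
  ]
}}

```text
time_s: 36.25
tcp_pos: [0.4868, -0.0887, 0.0365]
eef_rot: [-0.0, 0.999, -0.044, 0.0]
force: [-3.6, 1.0, 8.3]
gripper_width: 0.0197
```

The rim is on the bench (8 N). Release and rise straight up.

Call:
{"fn": "play_rows", "kwargs": {
  "increments": [
    [0,0,0.001,0,0.8],
    [0,0,0.001,0,0.4],
    [0,0,0.001,0,0.3],
    [0,0,0.001,0,0.3],
    [0,0,0.03,0,0.3],
    [0,0,0.08,0,0.3],
    [0,0,0.13,0,0.3],
    [0,0,0.13,0,0.3],
    [0,0,0.13,0,0.3],
    [0,0,0.13,0,0.3]
  ]
}}

```text
time_s: 37.5
tcp_pos: [0.4859, -0.0887, 0.1646]
eef_rot: [-0.0, 0.999, -0.044, -0.001]
force: [0.1, -0.3, -0.0]
gripper_width: 0.0596
```

```bash
python3 - <<'E'
from h import *
cap('wrist','w19'); p=monitor.observe()['tcp_pos'];n=px('w19',[.4866,-.089,.09]);print(p,n)
im=cv2.imread('pics/w19_raw.png'); g=cv2.cvtColor(im,cv2.COLOR_BGR2GRAY); u,v=n.astype(int)
N,l,st,ce=cv2.connectedComponentsWithStats(cv2.inRange(g,0,45)[v-60:v+60,u-60:u+60])
for i in range(1,N):
  if st[i][4]>30:
    b=st[i][:4]+[u-60,v-60,0,0]; print(b, w('w19',b[0]+b[2]/2,b[1]+b[3]-.47*b[2],.09))
# collar seen through cover (w16 geometry) and reds/loupe vs start, side view
cap('side','s19')
for f in ('s0','s19'):
  print(f,'dial_red',blob(f,(170,120,60),(179,255,255),(206,328))[0],'sd',blob(f,(170,120,60),(179,255,255),(329,162))[0])
a=cv2.imread('pics/s0_raw.png').astype(int);b=cv2.imread('pics/s19_raw.png').astype(int)
print('loupe diff',abs(a-b)[410:450,180:225].mean())
E
```

```text
[ 0.48599144 -0.08868113  0.16458905] [324.1 237.7]
[310 219  26  30] [ 0.4858 -0.0882  0.09  ]Traceback (most recent call last):
  File "<stdin>", line 11, in <module>
  File "h.py", line 23, in blob
    c=min(cs,key=lambda c:np.linalg.norm(cv2.minEnclosingCircle(c)[0]-np.array(near)))
ValueError: min() iterable argument is empty
```

```bash
python3 - <<'E'
from h import *
for f in ('s0','s19'):
  print(f,'dial_red',blob(f,(0,150,60),(6,255,255),(206,328))[0],'sd',blob(f,(0,150,60),(6,255,255),(329,162))[0])
a=cv2.imread('pics/s0_raw.png').astype(int);b=cv2.imread('pics/s19_raw.png').astype(int)
print('loupe diff',abs(a-b)[410:450,180:225].mean())
close_job()
E
```

```text
s0 dial_red (205.25424981522542, 328.69844789356983) sd (329.39916405433644, 162.23406478578892)
s19 dial_red (205.1632453567937, 328.59213098729225) sd (329.422084623323, 162.25902992776057)
loupe diff 3.589814814814815
the job is handed in; nothing more can be done
```

The green clock is assembled and I handed the job in at about 37.6 s of the 109 s. The movement sits in the green case, the dial and collar are over the shaft, and the dust cover stands over it all. Everything is released and the arm is clear; `close_job` gives no verdict.

**Last checks**
- **Collar:** it measured at (0.486, −0.090) and its apparent size fits its seated height. The shaft is at about (0.487, −0.090).
- **Dust cover:** its knob is at (0.486, −0.088), about 1–2 mm from the case centre and at the height of a cover standing on the bench. The rim touched the bench with 8 N before I let go.
- **Bystanders:** the red dial and the screwdriver show no shift in the side view (0.1 pixel or less). The loupe patch is essentially unchanged. I checked it only by comparing image brightness.

**What failed or disagreed**
- **Fingertip height:** a touch on free bench showed the shut fingertips about 34 mm above the reported TCP, not at it as described. My first grasp of the movement closed above the block because of this. Nothing was moved, and I corrected for the offset afterwards.
- **Gripper width:** readings on the parts were 1–3 mm below their given sizes.
- **Some views:** one wrist picture was taken while the arm was still settling and I retook it. One top view was blocked by the arm.
- **After release:** I checked the clock under the cover only before lowering the cover, not after letting go of it.

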